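# Set up a steel strip for drilling

## Task

Set the steel strip up for drilling on the grey drilling plate: stand the two packing bars on the plate, one centred along the scribed line left of the hole and one along the line right of it, then lay the strip flat across both bars, at right angles to them, with its punch mark over the middle of the hole. Put the stop block behind the strip (the side away from the robot), upright and centred along the short scribed line there, and stand the drill bush upright on top of the strip, centred on its punch mark. Leave everything set down and at rest, and do not disturb the green tin, the mug or the screwdriver.

Things in the scene. Friction and masses are not known exactly. Their poses are not given: they have to be found in the camera images.
- base_hole (a point): Drilling plate: grey iron, 160 x 200 x 20 mm, fixed, turned up to 17 degrees. Point: centre of its 36 mm hole, at its top face (20 mm over the bench). x points behind (away from the robot), y left; it spans x -65 to 95, y -100 to 100. Flat black scribed lines: two 100 mm lines along x at y +45 (left) and -45 (right), middles at x 0; one short 80 mm line along y at x +60 (behind), middle at y 0.
- bar_a_mid (a point): Packing bar, one of an identical, interchangeable pair: plain aluminium, loose, 60 mm long (its x) by 20 mm wide (its y) by 25 mm high, about 0.09 kg, starting with its 25 mm side upright, as it should also be set down. The point is its centre, half-way up.
- bar_b_mid (a point): The other packing bar, identical to the first: 60 (x) by 20 (y) by 25 mm high, the point at its centre.
- strip_mid (a point): Workpiece: loose flat bright steel strip 130 mm long (its x) by 50 mm wide (its y) by 10 mm thick, about 0.5 kg, lying flat, with a small black punch mark in the middle of its top face and a dark 12 mm spot near each end. The point is its centre, half-way up. On the bars its underside is 25 mm above the drilling plate.
- stop_mid (a point): Stop block: a loose dark steel block 50 mm long (its x) by 24 mm wide (its y) by 40 mm high, about 0.35 kg, with two bright screw heads on top, standing upright. The point is its centre, half-way up. In its place its 50 mm length lies along the short scribed line.
- bush_mid (a point): Drill bush: a loose bright steel tube standing upright, 40 mm outside diameter, 14 mm bore, 35 mm high, about 0.28 kg. The point is its centre, half-way up.
- tin_mid (a point): Green tin with a white lid, 56 mm diameter, 55 mm high, standing on the bench among the loose parts; the point is its centre. A bystander: leave it alone.
- mug_mid (a point): White mug, 76 mm diameter, 85 mm high, with a handle, standing on the bench beyond the work; the point is half-way up its middle. A bystander: leave it alone.
- driver: Screwdriver with a red handle, 200 mm long, 26 mm high, lying on the bench beyond the drilling plate; the point is under its middle, its x axis points to the blade. A bystander: leave it alone.
Mind the look-alikes: they are no part of the job. What is shaped like the part that bears stop_mid but red is not meant. Of the things shaped like the part that bears strip_mid, the bare steel one is meant.

How it is judged:
By the outcome, as a careful person would: the job done as asked, in the order asked, and still so for the second after the job is handed in, with the robot touching nothing.
It also fails if it takes over 134 s, if anything falls off the work surface, if the arm or the gripper's body presses on something with over 40 N, if the wrist force passes 120 N, or if a joint passes its speed limit or range.

## Robot

A 6-joint arm with a two-finger parallel gripper is mounted at the origin on the work surface. World frame = base frame: x ahead of the robot, y to its left, z up, the work surface at z = 0. Lengths are in m, angles in rad, forces in N, time in s.
With the tool pointing down it reaches from about 0.325 to 0.9 m from the base axis. Payload 6.1 kg.
Tool frame: the origin (TCP) lies at the very end of the fingers, on their centre line; the grasp point (between the pads) lies 19 mm behind it; z points along the fingers, y is the line along which they close (so a half turn about z gives the same grasp; the last joint's range is limited). The gripper opens to 87 mm and grips with 3 to 60 N. Pads are 19 mm wide; open, the fingers measure 117 mm over their backs; the gripper's body (75 mm by 190 mm) begins 51 mm behind the grasp point.
Start: joints at [1.056, 0.22, 1.526, -0, 1.395, -0.126], TCP at [0.237, 0.578, 0.223] pointing down, gripper open.
Joint ranges: [-2.98, 2.98], [-0.91, 2.08], [0.09, 2.57], [-1.24, 4.39], [0.2, 2.65], [-2.68, 2.68]. Speed limits (rad/s): [2.57, 2.57, 3.01, 3.14, 3.14, 3.14].

## Interface

Orientations are given as a unit quaternion [x, y, z, w].
In Python, from station import env gives the robot as it stands.
- The arm moves only by the shell command python3 -m pendant 'ROWS' [FORCE]. ROWS is JSON, a list that holds one entry, the list of rows, each a list of 7 numbers: the closure, from -1 (fully open) to 1 (shut), then the shift along the tool's x, y, z in cm, then the turn, a rotation vector about the tool's x, y, z in degrees. A call has 1 to 12 rows; each row is the pose to reach, as a shift and turn from the pose commanded when the call began, along the tool's axes at that moment; what a row does not reach only later rows make up. A row lasts 1/10 s, in which the tool goes at most 50 mm and 8.59 degrees, less where a joint would pass 70% of its speed; a pose out of reach is approached as far as the arm can. A call with a gripper value outside its range is refused whole. The fingers move at their own pace and stop on an object; FORCE is the grip in N (left out, the last holds). Time passes only in rows, so rows that repeat a pose let the fingers close. It gives the time, the measured TCP pose, the force, the opening and the grip force at its end, in the units of the state.
- env.observe(): the state, without advancing time (a new reading comes with each control period).
- env.snapshot(name): name is "scene" or "top" or "wrist"; returns a dict with "image" (384x512x3 uint8, blue, green, red), "camera_matrix" (3x3 intrinsics, pixels), "D" ([k1, k2, p1, p2, k3] as OpenCV has them; the pictures are not rectified), "rvec" (rotation vector, rad) and "tvec" (3), from world to camera coordinates, as OpenCV has them; the wrist camera has in their place "T_tool_cam" (4x4, takes a point from camera to tool coordinates, whose origin is the TCP and whose axes are the flange's). Camera axes: x right, y down, z forward; pixel columns grow to the right and rows downward; lengths in m; the calibration is good to about 2 mm. A picture is of the moment at which its call begins: read the wrist's pose just before it. There is no depth.
- env.finish_job(): hands the job in; it is judged then, once.
The state is a dict: "t": time; "joints": joint angles; "dq": joint speeds; "tau": joint torques, N m; "tcp_pos": TCP position; "eef_rot": TCP orientation; "force": force on the tool from outside, world axes, zero at the start; "moment": the same for the moment, N m; "grip_width": finger opening in m; "grasp_force": force on a finger pad.
Only numpy, scipy, OpenCV 4.12 (cv2) and the standard library are available. Lean on these libraries where they do the work, as an engineer would, in place of code of your own. Each camera call takes 0.05 s, during which the arm holds its last target. There are 200 camera calls.

## Working session

There is one attempt and no reset: what is moved stays moved. The work goes in short steps, Python scripts to look and compute and a shell command to move; the robot and the scene stay as the last step left them, time stands still between calls to the robot, and variables do not carry over. Pictures are saved under pics/ and viewed, at most 14 in all, crops included, and the job is handed in when it is done.

```bash
ls; mkdir -p pics; python3 - <<'E'
from station import env
import cv2
for n in("scene","top"):
    s=env.snapshot(n); cv2.imwrite(f"pics/{n}0.png",cv2.resize(s["image"],(800,600),interpolation=cv2.INTER_CUBIC))
    print(n,s["camera_matrix"],s["D"],s["rvec"],s["tvec"])
o=env.observe();print(o)
E
```

```text
pics
scene [[369.51127789   0.         254.63112571]
 [  0.         369.51127789 193.907588  ]
 [  0.           0.           1.        ]] [-0.10411332  0.          0.          0.          0.        ] [ 2.08697746  1.43403945 -0.50984025] [-0.21189873 -0.39201297  1.50689167]
top [[484.94675044   0.         247.23643593]
 [  0.         484.94675044 185.5353888 ]
 [  0.           0.           1.        ]] [-0.14353761  0.          0.          0.          0.        ] [ 2.15310109 -2.10738363  0.19543201] [-0.03167255  0.60140148  1.31434952]
{'t': 0.1, 'joints': array([ 1.05586316e+00,  2.21143829e-01,  1.52748171e+00,  3.05081158e-06,
        1.39471143e+00, -1.26121977e-01]), 'dq': array([ 1.99847970e-03, -2.02971970e-03, -4.14481464e-04, -5.04843950e-04,
        5.26227035e-05,  1.19875488e-03]), 'tau': array([ 8.89419680e-04, -4.95945239e+01, -3.88519657e+01,  7.02708657e-02,
        5.14955248e-02, -6.65012817e-05]), 'tcp_pos': array([0.23667025, 0.57785724, 0.22155672]), 'eef_rot': array([ 1.93183552e-01,  9.81162247e-01, -8.27267059e-04, -2.76214162e-04]), 'force': array([-0.23464879, -0.728402  ,  0.37088863]), 'moment': array([-0.00941292, -0.0141576 ,  0.00274101]), 'grasp_force': 0.0, 'grip_width': 0.08697175240730971}
```

View pics/top0.png

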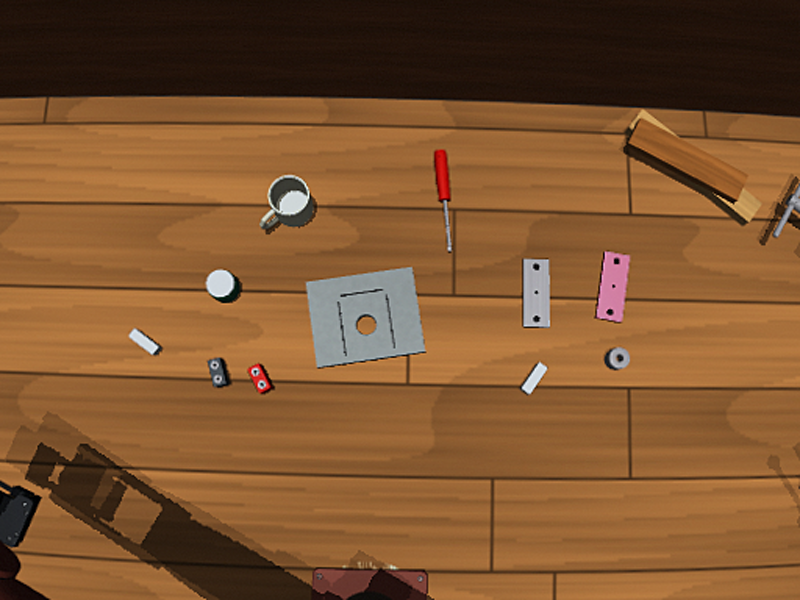

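View pics/scene0.png

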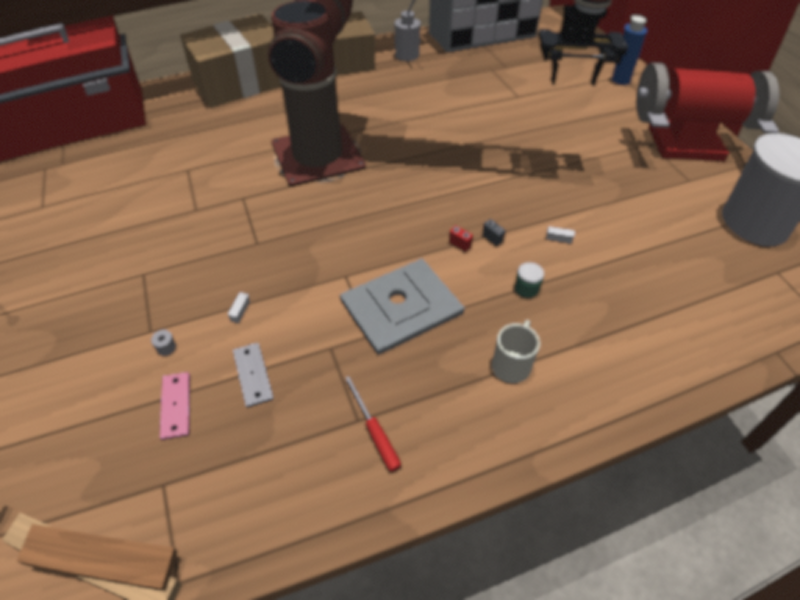

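The top view (800×600 px) shows the hole at (366,324), the bars at (144,341) and (534,377), and the bare strip at (536,292). It also shows the bush at (617,357), the dark stop at (218,372), the red decoy at (260,378), the tin at (222,285) and the mug at (290,200). I'll fit projected silhouettes to these for metric poses.

```bash
cat > h.py <<'E'
import numpy as np,cv2
from scipy.spatial.transform import Rotation as R
from scipy.optimize import minimize
from station import env
def cam(n):
    o=env.observe(); s=env.snapshot(n); K,D=s["camera_matrix"],np.array(s["D"])
    if n=="wrist":
        T=np.eye(4);T[:3,:3]=R.from_quat(o["eef_rot"]).as_matrix();T[:3,3]=o["tcp_pos"]
        W=np.linalg.inv(T@np.array(s["T_tool_cam"])); rv,tv=cv2.Rodrigues(W[:3,:3])[0],W[:3,3]
    else: rv,tv=np.array(s["rvec"],float),np.array(s["tvec"],float)
    return dict(im=s["image"],K=K,D=D,rv=rv,tv=tv)
def proj(c,P): return cv2.projectPoints(np.array(P,float).reshape(-1,1,3),c["rv"],c["tv"],c["K"],c["D"])[0][:,0]
def ray(c,uv,z):
    n=cv2.undistortPoints(np.array(uv,float).reshape(-1,1,2),c["K"],c["D"])[:,0]
    M=cv2.Rodrigues(c["rv"])[0]; d=np.c_[n,np.ones(len(n))]@M; o=-M.T@np.ravel(c["tv"])
    return o+d*((z-o[2])/d[:,2])[:,None]
def box(l,w,h,p,z0):
    c,s=np.cos(p[2]),np.sin(p[2])
    return [(p[0]+c*a-s*b,p[1]+s*a+c*b,z0+e) for a in(-l/2,l/2) for b in(-w/2,w/2) for e in(0,h)]
def cyl(r,h,p,z0):
    return [(p[0]+r*np.cos(t),p[1]+r*np.sin(t),z0+e) for t in np.linspace(0,6.283,40) for e in(0,h)]
def fit(c,mask,model,p0):
    S=4; ms=cv2.resize(mask,None,fx=S,fy=S,interpolation=cv2.INTER_LINEAR)>127
    def f(p):
        h=cv2.convexHull(((proj(c,model(p))+.5)*S-.5).astype(np.float32)); m=np.zeros(ms.shape,np.uint8)
        cv2.fillConvexPoly(m,np.round(h*16).astype(int),1,shift=4); m=m>0
        return 1-(m&ms).sum()/max(1,(m|ms).sum())
    best=None
    for dy in ([0] if len(p0)<3 else [0,.5,1.05,1.57,2.1,2.6]):
        q=np.array(p0,float); 
        if len(q)>2:q[2]+=dy
        sim=np.vstack([q]+[q+np.eye(len(q))[i]*(.006,.006,.15)[i] for i in range(len(q))])
        r=minimize(f,q,method="Nelder-Mead",options=dict(initial_simplex=sim,xatol=1e-5,fatol=1e-5))
        if best is None or r.fun<best.fun: best=r
    return best.x,1-best.fun
def mask(c,uv,f=lambda hsv:(hsv[...,1]<75),dark=0):
    hsv=cv2.cvtColor(c["im"],cv2.COLOR_BGR2HSV); m=(f(hsv)*255).astype(np.uint8)
    m=cv2.morphologyEx(m,cv2.MORPH_CLOSE,np.ones((3,3)))
    n,l=cv2.connectedComponents(m); u,v=np.round(uv).astype(int); w=l[v-3:v+4,u-3:u+4]; w=w[w>0]
    m=((l==np.bincount(w).argmax())*255).astype(np.uint8) if len(w) else m*0
    k,_=cv2.findContours(m,cv2.RETR_EXTERNAL,cv2.CHAIN_APPROX_NONE); return cv2.drawContours(m*0,k,-1,255,-1)
def go(xyz,yaw=None):
    """tool-frame shift (cm) and turn (deg) to bring TCP to xyz pointing down, tool y line at world angle yaw(rad)"""
    o=env.observe(); M=R.from_quat(o["eef_rot"]); p=np.array(o["tcp_pos"]); y=M.as_matrix()[:,1]
    if yaw is None: yaw=np.arctan2(y[1],y[0])
    a=np.arctan2(y[1],y[0]); 
    for k in (0,1):
        t=yaw+np.pi*k; d=(t-a+np.pi)%(2*np.pi)-np.pi; t=a+d
        Y=np.array([np.cos(t),np.sin(t),0]);Z=np.array([0,0,-1.]);G=R.from_matrix(np.c_[np.cross(Y,Z),Y,Z])
        print("go shift cm",np.round(M.inv().apply(np.array(xyz)-p)*100,2),"turn deg",np.round((M.inv()*G).as_rotvec(degrees=True),1),"j6",round(o["joints"][5],2),"at",np.round(p,4))
E
cat > m1.py <<'E'
from h import *
c=cam("top"); k=.64
items=dict(barA=((144,341),(.06,.02,.025)),barB=((534,377),(.06,.02,.025)),strip=((536,280),(.13,.05,.01)),stop=((218,372),(.05,.024,.04)),bush=((617,352),None),plate=((330,300),(.16,.2,.02)))
for n,(uv,d) in items.items():
    uv=np.array(uv)*k; m=mask(c,uv); p=ray(c,[uv],.02)[0]
    if d: r=fit(c,m,lambda q:box(*d,q,0),[p[0],p[1],0])
    else: r=fit(c,m,lambda q:cyl(.02,.035,q,0),p[:2])
    print(n,(m>0).sum(),np.round(p,3),np.round(r[0],4),round(r[1],3))
print("hole",ray(c,[[366*k,324*k]],.02),"tin",ray(c,[[222*k,285*k]],.055),"mug",ray(c,[[290*k,195*k]],.085))
s=env.snapshot("wrist");print(s["T_tool_cam"],s["camera_matrix"][0])
E
python3 m1.py
```

```text
barA 162 [0.502 0.428 0.02 ] [0.5017 0.4302 0.9772] 0.895
barB 163 [ 0.452 -0.292  0.02 ] [ 0.4511 -0.2921  2.515 ] 0.895
strip 732 [ 0.633 -0.298  0.02 ] [ 0.612  -0.2999  3.1309] 0.939
stop 168 [0.449 0.286 0.02 ] [0.4484 0.2854 3.4633] 0.794
bush 168 [ 0.5   -0.449  0.02 ] [ 0.49   -0.4488] 0.828
plate 3856 [0.587 0.085 0.02 ] [0.5591 0.0208 3.3103] 0.983
hole [[0.54359085 0.01709696 0.02      ]] tin [[0.60417965 0.27972329 0.055     ]] mug [[0.76709647 0.15938531 0.085     ]]
[[-2.53138914e-04 -9.59815012e-01 -2.80633354e-01  7.80357842e-02]
 [ 9.99999956e-01 -2.87040466e-04  7.97013075e-05  1.34209231e-04]
 [-1.57051640e-04 -2.80633321e-01  9.59815042e-01 -1.63271408e-01]
 [ 0.00000000e+00  0.00000000e+00  0.00000000e+00  1.00000000e+00]] [308.17407336   0.         258.4210488 ]
```

```bash
python3 -c "
from h import *
go((.5017,.4302,.15),.9772+np.pi/2)"
```

```text
go shift cm [-30.12  -3.62   7.18] turn deg [ -0.1  -0.1 -78.3] j6 -0.13 at [0.2367 0.578  0.2218]
go shift cm [-30.12  -3.62   7.18] turn deg [-1.000e-01  1.000e-01  1.017e+02] j6 -0.13 at [0.2367 0.578  0.2218]
```

```bash
python3 -m pendant '[[[-1,-30.1,-3.6,7.2,0,0,-78.3],[-1,-30.1,-3.6,7.2,0,0,-78.3],[-1,-30.1,-3.6,7.2,0,0,-78.3],[-1,-30.1,-3.6,7.2,0,0,-78.3],[-1,-30.1,-3.6,7.2,0,0,-78.3],[-1,-30.1,-3.6,7.2,0,0,-78.3],[-1,-30.1,-3.6,7.2,0,0,-78.3],[-1,-30.1,-3.6,7.2,0,0,-78.3],[-1,-30.1,-3.6,7.2,0,0,-78.3],[-1,-30.1,-3.6,7.2,0,0,-78.3],[-1,-30.1,-3.6,7.2,0,0,-78.3],[-1,-30.1,-3.6,7.2,0,0,-78.3]]]'
cat > look.py <<'E'
from h import *
import sys
# look.py name x y d... : wrist look, fit object near x,y
n,x,y,z0=sys.argv[1],*map(float,sys.argv[2:5])
d=dict(bar=(.06,.02,.025),strip=(.13,.05,.01),stop=(.05,.024,.04),bush=None)[n]
c=cam("wrist"); h=d[2] if d else .035
uv=proj(c,[[x+(0.011 if not d else 0),y,z0+h]])[0]; m=mask(c,uv)
r=fit(c,m,(lambda q:box(*d,q,z0)) if d else (lambda q:cyl(.02,.035,q,z0)),[x,y,0] if d else [x,y])
print(n,np.round(uv),(m>0).sum(),np.round(r[0],4),"IoU",round(r[1],3),"axis deg",np.degrees(r[0][2:])%180)
im=c["im"].copy();cv2.drawContours(im,cv2.findContours(m,0,1)[0],-1,(0,0,255),1)
cv2.polylines(im,[np.round(cv2.convexHull(proj(c,box(*d,r[0],z0) if d else cyl(.02,.035,r[0],z0)).astype(np.float32))).astype(int)],True,(0,255,0),1)
cv2.imwrite(f"pics/{sys.argv[5]}.png",im)
go((r[0][0],r[0][1],float(sys.argv[6])),r[0][2]+np.pi/2 if d else None)
E
python3 look.py bar .5017 .4302 0 w1 .008
```

```text
t: 1.4
tcp_pos: [0.5017, 0.4309, 0.1503]
eef_rot: [-0.469, 0.883, -0.0, -0.0]
force: [-0.4, 0.4, -0.3]
grip_width: 0.0869
grasp_force: 0.0
bar [257. 184.] 1276 [0.5011 0.4298 0.9784] IoU 0.948 axis deg [56.05924224]
go shift cm [ 0.13 -0.02 14.24] turn deg [ 0.  -0.  -0.1] j6 -1.96 at [0.5017 0.431  0.1504]
go shift cm [ 0.13 -0.02 14.24] turn deg [ -0.   -0.  179.9] j6 -1.96 at [0.5017 0.431  0.1504]
```

View pics/w1.png

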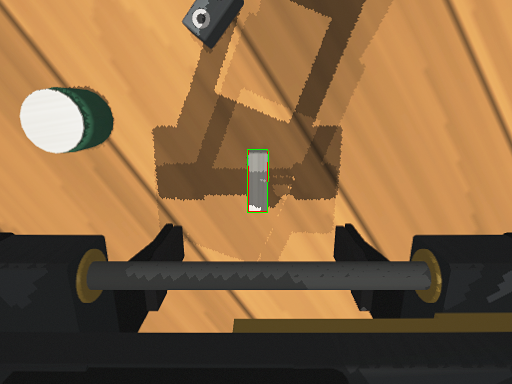

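The wrist view shows bar A at (258,180). The fitted outline sits right on it, centred between the fingers and agreeing with the top camera. Grasping it.

```bash
python3 -m pendant '[[[-1,0.1,0,5,0,0,0],[-1,0.1,0,9,0,0,0],[-1,0.1,0,12,0,0,0],[-1,0.1,0,14.2,0,0,0],[-1,0.1,0,14.2,0,0,0],[-1,0.1,0,14.2,0,0,0]]]' 
python3 -m pendant '[[[1,0,0,0,0,0,0],[1,0,0,0,0,0,0],[1,0,0,0,0,0,0],[1,0,0,0,0,0,0],[1,0,0,0,0,0,0],[1,0,0,0,0,0,0],[1,0,0,0,0,0,0],[1,0,0,0,0,0,0]]]' 25
python3 -m pendant '[[[1,0,0,-2,0,0,0],[1,0,0,-5,0,0,0],[1,0,0,-9,0,0,0],[1,0,0,-14,0,0,0],[1,0,0,-14,0,0,0]]]'
python3 -c "
from h import *
go((.5591,.0208,.16),0.169+np.pi/2)"
```

```text
t: 2.05
tcp_pos: [0.5012, 0.4302, 0.0087]
eef_rot: [-0.47, 0.883, -0.0, -0.0]
force: [0.5, 0.6, 0.4]
grip_width: 0.0871
grasp_force: 0.0
t: 2.85
tcp_pos: [0.5012, 0.43, 0.0084]
eef_rot: [-0.47, 0.883, -0.0, -0.0]
force: [-0.3, -0.1, 0.0]
grip_width: 0.0311
grasp_force: 0.0
t: 3.35
tcp_pos: [0.5056, 0.4331, 0.1581]
eef_rot: [-0.47, 0.883, 0.001, 0.007]
force: [0.9, 1.2, 1.8]
grip_width: 0.001
grasp_force: 0.0
go shift cm [ 31.2  -27.47  -0.46] turn deg [ 0.   0.9 46.3] j6 -1.96 at [0.5056 0.4331 0.1581]
go shift cm [ 31.2  -27.47  -0.46] turn deg [  -1.1    0.  -133.6] j6 -1.96 at [0.5056 0.4331 0.1581]
```

The fingers were still closing at 31 mm when I lifted, so the bar was missed. Reopening and looking again.

```bash
python3 -m pendant '[[[-1,0,0,0,0,0,0],[-1,0,0,0,0,0,0],[-1,0,0,0,0,0,0],[-1,0,0,0,0,0,0],[-1,0,0,0,0,0,0],[-1,0,0,0,0,0,0],[-1,0,0,0,0,0,0],[-1,0,0,0,0,0,0],[-1,0,0,0,0,0,0],[-1,0,0,0,0,0,0],[-1,0,0,0,0,0,0],[-1,0,0,0,0,0,0]]]'
python3 look.py bar .501 .4298 0 w2 .008
```

```text
t: 4.55
tcp_pos: [0.5013, 0.4301, 0.1486]
eef_rot: [-0.47, 0.883, 0.0, 0.0]
force: [-0.9, 0.2, -0.3]
grip_width: 0.085
grasp_force: 0.0
bar [257. 185.] 1287 [0.5006 0.43   0.9673] IoU 0.955 axis deg [55.42131212]
go shift cm [ 0.05  0.05 14.06] turn deg [-0.   0.   0.6] j6 -1.96 at [0.5012 0.4301 0.1486]
go shift cm [ 0.05  0.05 14.06] turn deg [  -0.    -0.  -179.4] j6 -1.96 at [0.5012 0.4301 0.1486]
```

Bar A hasn't moved, so I'll pick again and give the fingers longer to close.

```bash
python3 -m pendant '[[[-0.5,0,0,5,0,0,0],[-0.5,0,0,9,0,0,0],[-0.5,0,0,12,0,0,0],[-0.5,0,0,14.1,0,0,0],[-0.5,0,0,14.1,0,0,0],[-0.5,0,0,14.1,0,0,0]]]' 
python3 -m pendant '[[[1,0,0,0,0,0,0],[1,0,0,0,0,0,0],[1,0,0,0,0,0,0],[1,0,0,0,0,0,0],[1,0,0,0,0,0,0],[1,0,0,0,0,0,0],[1,0,0,0,0,0,0],[1,0,0,0,0,0,0],[1,0,0,0,0,0,0],[1,0,0,0,0,0,0],[1,0,0,0,0,0,0],[1,0,0,0,0,0,0]]]' 25
python3 -m pendant '[[[1,0,0,-2,0,0,0],[1,0,0,-5,0,0,0],[1,0,0,-9,0,0,0],[1,0,0,-14,0,0,0],[1,0,0,-14,0,0,0],[1,0,0,-14,0,0,0]]]'
python3 -c "
from h import *
go((.5591,.0208,.16),0.169+np.pi/2)"
```

```text
t: 5.2
tcp_pos: [0.5013, 0.4301, 0.0077]
eef_rot: [-0.47, 0.883, -0.0, -0.0]
force: [0.1, 0.3, 1.3]
grip_width: 0.0655
grasp_force: 0.0
t: 6.4
tcp_pos: [0.5012, 0.4301, 0.0076]
eef_rot: [-0.47, 0.883, -0.0, -0.0]
force: [0.1, -0.7, 1.0]
grip_width: 0.0197
grasp_force: 25.0
t: 7.0
tcp_pos: [0.5022, 0.4309, 0.1496]
eef_rot: [-0.47, 0.883, 0.0, 0.002]
force: [0.7, -0.4, -1.5]
grip_width: 0.0194
grasp_force: 25.0
go shift cm [ 30.82 -27.63  -1.12] turn deg [ 0.   0.2 46.3] j6 -1.96 at [0.5022 0.4309 0.1496]
go shift cm [ 30.82 -27.63  -1.12] turn deg [  -0.3    0.  -133.7] j6 -1.96 at [0.5022 0.4309 0.1496]
```

```bash
python3 -m pendant '[[[1,30.8,-27.6,-3,0,0,46.3],[1,30.8,-27.6,-3,0,0,46.3],[1,30.8,-27.6,-3,0,0,46.3],[1,30.8,-27.6,-3,0,0,46.3],[1,30.8,-27.6,-3,0,0,46.3],[1,30.8,-27.6,-3,0,0,46.3],[1,30.8,-27.6,-3,0,0,46.3],[1,30.8,-27.6,-3,0,0,46.3],[1,30.8,-27.6,-3,0,0,46.3],[1,30.8,-27.6,-3,0,0,46.3],[1,30.8,-27.6,-3,0,0,46.3],[1,30.8,-27.6,-3,0,0,46.3]]]'
python3 - <<'E'
from h import *
import pickle
c=cam("wrist"); pickle.dump(c,open("plate.pkl","wb")); cv2.imwrite("pics/p1.png",c["im"])
print(env.observe()["tcp_pos"])
E
```

```text
t: 8.2
tcp_pos: [0.5572, 0.022, 0.1764]
eef_rot: [-0.086, 0.996, 0.0, -0.001]
force: [-0.4, 1.6, -0.9]
grip_width: 0.0198
grasp_force: 25.0
[0.55739712 0.02213631 0.1767092 ]
```

View pics/p1.png

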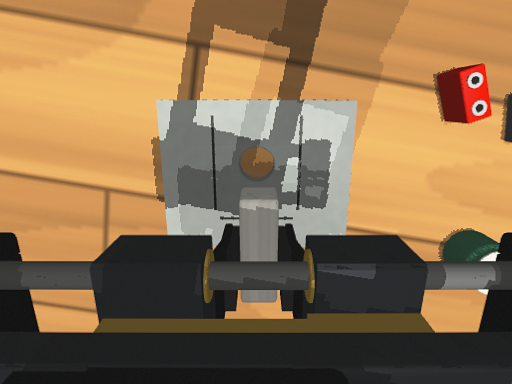

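The plate view shows the hole at (257,162) and the long lines at u≈214 and u≈299, rows 116–209. The held bar covers part of the short line. I'll fit the plate pose from the lines.

```bash
cat > plate.py <<'E'
from h import *
import pickle
from scipy.optimize import least_squares
c=pickle.load(open("plate.pkl","rb")); g=cv2.cvtColor(c["im"],cv2.COLOR_BGR2GRAY)
bh=cv2.morphologyEx(g,cv2.MORPH_BLACKHAT,np.ones((1,9))).astype(float)
def model(q):
    cs,s=np.cos(q[2]),np.sin(q[2]); return lambda P:[(q[0]+cs*a-s*b,q[1]+s*a+cs*b,.02) for a,b in P]
q0=np.array([.5443,.0183,.169]); obs=[];ends={}
for sy in(.045,-.045):
    E=proj(c,model(q0)([(-.05,sy),(.05,sy)])); lo,hi=sorted(E[:,1]); pts=[]
    for v in range(int(lo)-6,int(hi)+7):
        u0=np.interp(v,*(E[np.argsort(E[:,1])].T[::-1])); a=int(u0)-6; w=bh[v,a:a+13]
        if w.max()>40: w=w*(w>20); pts.append((np.dot(w,np.arange(a,a+13))/w.sum(),v))
    pts=np.array(pts); obs.append((sy,pts)); W=ray(c,pts,.02); print(sy,len(pts),pts[0],pts[-1],"len",np.linalg.norm(W[0]-W[-1]))
def res(q):
    cs,s=np.cos(q[2]),np.sin(q[2]);r=[]
    for sy,pts in obs:
        W=ray(c,pts,.02)[:,:2]-q[:2]; r+=list(-s*W[:,0]+cs*W[:,1]-sy)
        m=(W[0]+W[-1])/2; r.append(8*(cs*m[0]+s*m[1]))
    return np.array(r)*1000
r=least_squares(res,q0,x_scale=[.01,.01,.1]); print("plate",r.x,"rms",np.sqrt(np.mean(r.fun**2)))
hsv=cv2.cvtColor(c["im"],cv2.COLOR_BGR2HSV);u,v=254,162
print("proj hole",proj(c,[[*r.x[:2],.02]]),"deg",np.degrees(r.x[2]))
print("left",model(r.x)([(0,.045)]),"right",model(r.x)([(0,-.045)]),"stop",model(r.x)([(.06,0)]))
np.save("plate.npy",r.x)
E
python3 plate.py
```

```text
0.045 77 [300. 114.] [296.9880597 209.       ] len 0.10133822627180486
-0.045 96 [211.31506849 115.        ] [220.48739496 216.        ] len 0.10867238289076232
plate [0.54443062 0.01855313 0.2011334 ] rms 1.4904378322541774
proj hole [[256.43044812 165.70930198]] deg 11.524094722459154
left [(np.float64(0.5354405177553955), np.float64(0.06264596124546068), 0.02)] right [(np.float64(0.5534207183589851), np.float64(-0.025539708714316083), 0.02)] stop [(np.float64(0.6032210646970415), np.float64(0.030539926667965366), 0.02)]
```

```bash
sed -i 's/range(int(lo)-6,int(hi)+7)/range(int(lo)-5,211)/; s/x_scale=\[.01,.01,.1\]/x_scale=[.01,.01,.1],loss="soft_l1",f_scale=.4/' plate.py; python3 plate.py; python3 - <<'E'
from h import *
import pickle
c=pickle.load(open("plate.pkl","rb"));q=np.load("plate.npy");im=c["im"].copy()
h=box(.16,.2,.0,(q[0]+.015*np.cos(q[2]),q[1]+.015*np.sin(q[2]),q[2]),.02)
im=cv2.resize(im,None,fx=3,fy=3,interpolation=cv2.INTER_CUBIC)
def dr(P,col):
    for u,v in (proj(c,P)+.5)*3-.5: cv2.circle(im,(int(round(u)),int(round(v))),3,col,-1)
dr(h,(0,0,255))
M=lambda a,b:(q[0]+np.cos(q[2])*a-np.sin(q[2])*b,q[1]+np.sin(q[2])*a+np.cos(q[2])*b,.02)
dr([M(a,b) for a in np.linspace(-.05,.05,5) for b in(-.045,.045)],(0,255,0)); dr([M(.018*np.cos(t),.018*np.sin(t)) for t in np.linspace(0,6.2,16)],(255,0,255)); dr([M(.06,-.04),M(.06,.04)],(0,255,255))
cv2.imwrite("pics/p2.png",im[270:720,420:1120])
E
```

```text
0.045 77 [300. 114.] [296.9880597 209.       ] len 0.10133822627180486
-0.045 95 [211.31506849 115.        ] [215.06896552 209.        ] len 0.10033314380216861
plate [0.54241551 0.01803972 0.16960326] rms 0.6233539612524336
proj hole [[256.272156   163.77269032]] deg 9.717551050828051
left [(np.float64(0.5348199031764436), np.float64(0.06239405632396068), 0.02)] right [(np.float64(0.5500111216087238), np.float64(-0.026314606626975243), 0.02)] stop [(np.float64(0.601554621026541), np.float64(0.02816720380334614), 0.02)]
```

View pics/p2.png

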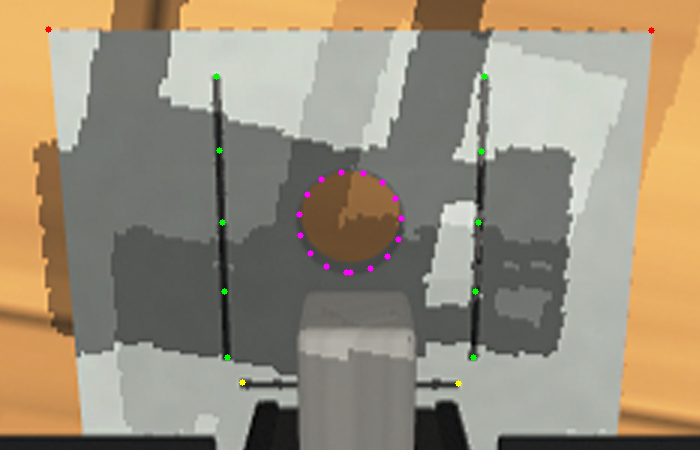

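The overlay lands exactly on the lines, the hole and the plate edge. Placing bar A on the left line.

```bash
python3 -c "
from h import *
go((.5348,.0624,.06),0.1696+np.pi/2)"
```

```text
go shift cm [ 1.52  4.34 11.68] turn deg [ 0.  -0.1  0.1] j6 -1.84 at [0.5574 0.0221 0.1767]
go shift cm [ 1.52  4.34 11.68] turn deg [ 1.000e-01  1.000e-01 -1.799e+02] j6 -1.84 at [0.5574 0.0221 0.1767]
```

```bash
python3 -m pendant '[[[1,1.5,4.3,4,0,0,0],[1,1.5,4.3,8,0,0,0],[1,1.5,4.3,11.7,0,0,0],[1,1.5,4.3,11.7,0,0,0],[1,1.5,4.3,11.7,0,0,0],[1,1.5,4.3,11.7,0,0,0]]]'
python3 -c "
from h import *
go((.5348,.0624,.028),0.1696+np.pi/2)"
```

```text
t: 8.85
tcp_pos: [0.5381, 0.0606, 0.0632]
eef_rot: [-0.085, 0.996, -0.0, 0.002]
force: [-0.0, 0.3, -0.2]
grip_width: 0.0197
grasp_force: 25.0
go shift cm [0.31 0.23 3.51] turn deg [-0.   0.2  0. ] j6 -1.77 at [0.5381 0.0606 0.0632]
go shift cm [0.31 0.23 3.51] turn deg [-4.0e-01 -1.0e-01 -1.8e+02] j6 -1.77 at [0.5381 0.0606 0.0632]
```

```bash
python3 -m pendant '[[[1,0,0,0,0,0,0],[1,0,0,0,0,0,0],[1,0,0,0,0,0,0]]]' | head -2
python3 -c "
from h import *
go((.5348,.0624,.028),0.1696+np.pi/2)"
```

```text
t: 9.15
tcp_pos: [0.5368, 0.0601, 0.0617]
go shift cm [0.17 0.26 3.37] turn deg [-0.   0.1 -0. ] j6 -1.77 at [0.5368 0.0601 0.0617]
go shift cm [0.17 0.26 3.37] turn deg [  0.2   0.  180. ] j6 -1.77 at [0.5368 0.0601 0.0617]
```

```bash
python3 -m pendant '[[[1,0.15,0.25,0,0,0,0],[1,0.15,0.25,1,0,0,0],[1,0.15,0.25,2,0,0,0],[1,0.15,0.25,2.7,0,0,0],[1,0.15,0.25,2.7,0,0,0],[1,0.15,0.25,2.7,0,0,0],[1,0.15,0.25,2.7,0,0,0],[1,0.15,0.25,2.7,0,0,0],[1,0.15,0.25,2.7,0,0,0]]]'
python3 -c "
from h import *
go((.5348,.0624,.028),0.1696+np.pi/2)"
```

```text
t: 10.05
tcp_pos: [0.5344, 0.0625, 0.0339]
eef_rot: [-0.085, 0.996, -0.0, 0.0]
force: [-0.3, -0.2, -1.3]
grip_width: 0.0199
grasp_force: 25.0
go shift cm [-0.04 -0.02  0.59] turn deg [-0.  0.  0.] j6 -1.77 at [0.5344 0.0625 0.0339]
go shift cm [-0.04 -0.02  0.59] turn deg [-1.0e-01 -0.0e+00 -1.8e+02] j6 -1.77 at [0.5344 0.0625 0.0339]
```

```bash
python3 -m pendant '[[[1,0,0,0.4,0,0,0],[1,0,0,0.6,0,0,0],[1,0,0,0.6,0,0,0],[1,0,0,0.6,0,0,0],[1,0,0,0.6,0,0,0]]]'
python3 -m pendant '[[[-0.3,0,0,0,0,0,0],[-0.3,0,0,0,0,0,0],[-0.3,0,0,0,0,0,0],[-0.3,0,0,0,0,0,0],[-0.3,0,0,0,0,0,0],[-0.3,0,0,-2,0,0,0],[-0.3,0,0,-6,0,0,0],[-0.3,0,0,-11,0,0,0],[-0.3,0,0,-15,0,0,0],[-0.3,0,0,-15,0,0,0],[-0.3,0,0,-15,0,0,0],[-0.3,0,0,-15,0,0,0]]]'
python3 look.py bar .5348 .0624 .02 w3 .028
python3 -c "
from h import *
go((.4511,-.2921,.15),2.515+np.pi/2)"
```

```text
t: 10.55
tcp_pos: [0.534, 0.0625, 0.0275]
eef_rot: [-0.085, 0.996, -0.0, -0.0]
force: [-0.6, 0.6, 1.0]
grip_width: 0.02
grasp_force: 25.0
t: 11.75
tcp_pos: [0.533, 0.0625, 0.176]
eef_rot: [-0.085, 0.996, 0.0, -0.001]
force: [-0.0, -0.5, -0.8]
grip_width: 0.0565
grasp_force: 0.0
bar [257. 186.] 95951 [ 0.5217 -0.0645  0.1653] IoU 0.02 axis deg [9.47045015]
go shift cm [  3.18 -12.34  14.76] turn deg [ 0.  -0.2  0.2] j6 -1.77 at [0.5328 0.0625 0.1756]
go shift cm [  3.18 -12.34  14.76] turn deg [ 3.000e-01  1.000e-01 -1.798e+02] j6 -1.77 at [0.5328 0.0625 0.1756]
go shift cm [ 14.03 -33.58   2.58] turn deg [   0.2   -0.  -134.4] j6 -1.77 at [0.5328 0.0625 0.1756]
go shift cm [ 14.03 -33.58   2.58] turn deg [-0.  -0.2 45.6] j6 -1.77 at [0.5328 0.0625 0.1756]
```

```bash
python3 -m pendant '[[[-0.5,14,-33.6,2.6,0,0,45.6],[-0.5,14,-33.6,2.6,0,0,45.6],[-0.5,14,-33.6,2.6,0,0,45.6],[-0.5,14,-33.6,2.6,0,0,45.6],[-0.5,14,-33.6,2.6,0,0,45.6],[-0.5,14,-33.6,2.6,0,0,45.6],[-0.5,14,-33.6,2.6,0,0,45.6],[-0.5,14,-33.6,2.6,0,0,45.6],[-0.5,14,-33.6,2.6,0,0,45.6],[-0.5,14,-33.6,2.6,0,0,45.6],[-0.5,14,-33.6,2.6,0,0,45.6],[-0.5,14,-33.6,2.6,0,0,45.6]]]'
python3 -m pendant '[[[-0.5,0,0,0,0,0,0],[-0.5,0,0,0,0,0,0]]]' >/dev/null
python3 look.py bar .4511 -.2921 0 w4 .008
```

```text
t: 13.0
tcp_pos: [0.4533, -0.2908, 0.1514]
eef_rot: [0.307, 0.952, 0.0, -0.0]
force: [-0.0, -0.1, 0.4]
grip_width: 0.0652
grasp_force: 0.0
bar [257. 184.] 1284 [ 0.4499 -0.292   2.5237] IoU 0.969 axis deg [144.59749395]
go shift cm [ 0.25 -0.2  14.37] turn deg [  0.    0.  179.6] j6 -1.66 at [ 0.4531 -0.2918  0.1517]
go shift cm [ 0.25 -0.2  14.37] turn deg [-0.   0.  -0.4] j6 -1.66 at [ 0.4531 -0.2918  0.1517]
```

View pics/w3.png

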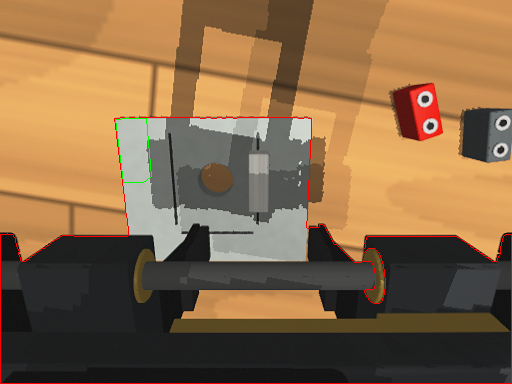

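Bar A stands on the left line at (258,182), with the line showing at both ends. Bar B's fit is good, so I'll pick it now.

```bash
python3 -m pendant '[[[-0.5,0.2,-0.2,5,0,0,0],[-0.5,0.2,-0.2,9,0,0,0],[-0.5,0.2,-0.2,12,0,0,0],[-0.5,0.2,-0.2,14.3,0,0,0],[-0.5,0.2,-0.2,14.3,0,0,0],[-0.5,0.2,-0.2,14.3,0,0,0],[-0.5,0.2,-0.2,14.3,0,0,0]]]' 
python3 -m pendant '[[[1,0,0,0,0,0,0],[1,0,0,0,0,0,0],[1,0,0,0,0,0,0],[1,0,0,0,0,0,0],[1,0,0,0,0,0,0],[1,0,0,0,0,0,0],[1,0,0,0,0,0,0],[1,0,0,0,0,0,0],[1,0,0,0,0,0,0],[1,0,0,0,0,0,0],[1,0,0,0,0,0,0],[1,0,0,0,0,0,0]]]' 25
python3 -m pendant '[[[1,0,0,-2,0,0,0],[1,0,0,-5,0,0,0],[1,0,0,-9,0,0,0],[1,0,0,-14,0,0,0],[1,0,0,-14,0,0,0],[1,0,0,-14,0,0,0]]]'
python3 -c "
from h import *
go((.5500,-.0263,.08),0.1696+np.pi/2)"
```

```text
t: 13.95
tcp_pos: [0.4513, -0.2938, 0.0104]
eef_rot: [0.308, 0.951, -0.001, 0.001]
force: [0.2, -0.2, 0.8]
grip_width: 0.0655
grasp_force: 0.0
t: 15.15
tcp_pos: [0.45, -0.2927, 0.0085]
eef_rot: [0.308, 0.951, 0.0, -0.0]
force: [0.5, 0.4, -0.7]
grip_width: 0.0192
grasp_force: 25.0
t: 15.75
tcp_pos: [0.4509, -0.2936, 0.1502]
eef_rot: [0.308, 0.951, -0.001, 0.002]
force: [0.5, 1.2, -2.3]
grip_width: 0.0197
grasp_force: 25.0
go shift cm [ 7.66 27.47  6.98] turn deg [ -0.1   0.2 -45.6] j6 -1.67 at [ 0.4509 -0.2936  0.1502]
go shift cm [ 7.66 27.47  6.98] turn deg [2.000e-01 1.000e-01 1.344e+02] j6 -1.67 at [ 0.4509 -0.2936  0.1502]
```

```bash
python3 -m pendant '[[[1,7.7,27.5,2,0,0,-45.6],[1,7.7,27.5,2,0,0,-45.6],[1,7.7,27.5,2,0,0,-45.6],[1,7.7,27.5,2,0,0,-45.6],[1,7.7,27.5,2,0,0,-45.6],[1,7.7,27.5,2,0,0,-45.6],[1,7.7,27.5,2,0,0,-45.6],[1,7.7,27.5,5,0,0,-45.6],[1,7.7,27.5,7,0,0,-45.6],[1,7.7,27.5,8,0,0,-45.6],[1,7.7,27.5,8,0,0,-45.6],[1,7.7,27.5,8,0,0,-45.6]]]'
python3 -m pendant '[[[1,0,0,0,0,0,0],[1,0,0,0,0,0,0],[1,0,0,0,0,0,0],[1,0,0,0,0,0,0]]]' >/dev/null
python3 -c "
from h import *
go((.5500,-.0263,.0285),0.1696+np.pi/2)"
```

```text
t: 16.95
tcp_pos: [0.5487, -0.0253, 0.0685]
eef_rot: [-0.084, 0.996, 0.0, -0.0]
force: [-0.3, 0.4, -0.7]
grip_width: 0.0199
grasp_force: 25.0
go shift cm [-0.06 -0.15  4.06] turn deg [-0.   0.1  0. ] j6 -1.93 at [ 0.5491 -0.0249  0.0691]
go shift cm [-0.06 -0.15  4.06] turn deg [-1.0e-01 -0.0e+00 -1.8e+02] j6 -1.93 at [ 0.5491 -0.0249  0.0691]
```

```bash
python3 -m pendant '[[[1,-0.1,-0.15,0,0,0,0],[1,-0.1,-0.15,1.5,0,0,0],[1,-0.1,-0.15,2.7,0,0,0],[1,-0.1,-0.15,3.3,0,0,0],[1,-0.1,-0.15,3.3,0,0,0],[1,-0.1,-0.15,3.3,0,0,0],[1,-0.1,-0.15,3.3,0,0,0],[1,-0.1,-0.15,3.3,0,0,0]]]'
python3 -c "
from h import *
go((.5500,-.0263,.0285),0.1696+np.pi/2)"
```

```text
t: 18.15
tcp_pos: [0.5505, -0.0262, 0.0361]
eef_rot: [-0.085, 0.996, -0.0, 0.0]
force: [0.1, 0.1, -0.9]
grip_width: 0.0198
grasp_force: 25.0
go shift cm [0.05 0.   0.76] turn deg [-0.   0.1  0. ] j6 -1.93 at [ 0.5505 -0.0262  0.0361]
go shift cm [0.05 0.   0.76] turn deg [-1.0e-01 -0.0e+00 -1.8e+02] j6 -1.93 at [ 0.5505 -0.0262  0.0361]
```

```bash
python3 -m pendant '[[[1,0.05,0,0.4,0,0,0],[1,0.05,0,0.75,0,0,0],[1,0.05,0,0.75,0,0,0],[1,0.05,0,0.75,0,0,0],[1,0.05,0,0.75,0,0,0]]]'
python3 -m pendant '[[[-0.3,0,0,0,0,0,0],[-0.3,0,0,0,0,0,0],[-0.3,0,0,0,0,0,0],[-0.3,0,0,0,0,0,0],[-0.3,0,0,0,0,0,0],[-0.3,0,0,-2,0,0,0],[-0.3,0,0,-6,0,0,0],[-0.3,0,0,-11,0,0,0],[-0.3,0,0,-15,0,0,0],[-0.3,0,0,-15,0,0,0],[-0.3,0,0,-15,0,0,0],[-0.3,0,0,-15,0,0,0]]]'
python3 -c "
from h import *
c=cam('wrist');cv2.imwrite('pics/w5.png',c['im'])
go((.612,-.30,.15),3.131+np.pi/2)"
```

```text
t: 18.65
tcp_pos: [0.5498, -0.0262, 0.0283]
eef_rot: [-0.085, 0.996, -0.0, 0.0]
force: [-0.6, 0.0, 4.7]
grip_width: 0.0196
grasp_force: 25.0
t: 19.85
tcp_pos: [0.5485, -0.026, 0.1765]
eef_rot: [-0.085, 0.996, 0.0, -0.001]
force: [-0.5, -0.6, 0.6]
grip_width: 0.0566
grasp_force: 0.0
go shift cm [ -1.66 -28.09   2.56] turn deg [ 3.000e-01  1.000e-01 -1.697e+02] j6 -1.93 at [ 0.5482 -0.026   0.176 ]
go shift cm [ -1.66 -28.09   2.56] turn deg [ 0.1 -0.2 10.3] j6 -1.93 at [ 0.5482 -0.026   0.176 ]
```

View pics/w5.png

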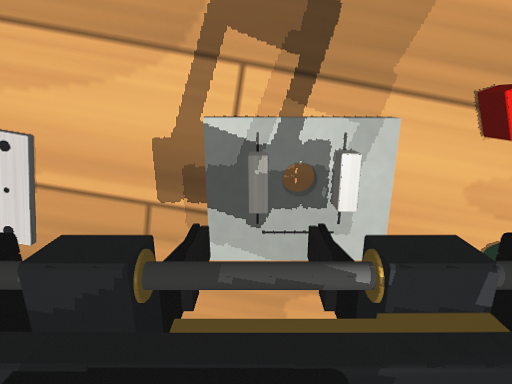

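Both bars stand on their lines, at (258,184) and (348,181). Next is the strip.

```bash
python3 -m pendant '[[[-1,-1.7,-28.1,0,0,0,10.3],[-1,-1.7,-28.1,0,0,0,10.3],[-1,-1.7,-28.1,0,0,0,10.3],[-1,-1.7,-28.1,0,0,0,10.3],[-1,-1.7,-28.1,0,0,0,10.3],[-1,-1.7,-28.1,0,0,0,10.3],[-1,-1.7,-28.1,0,0,0,10.3],[-1,-1.7,-28.1,0,0,0,10.3],[-1,-1.7,-28.1,0,0,0,10.3],[-1,-1.7,-28.1,0,0,0,10.3],[-1,-1.7,-28.1,0,0,0,10.3],[-1,-1.7,-28.1,0,0,0,10.3]]]'
python3 -m pendant '[[[-1,0,0,0,0,0,0],[-1,0,0,0,0,0,0]]]' >/dev/null
sed -i 's/^uv=proj.*/&/' look.py; python3 - <<'E'
s=open('look.py').read()
s=s.replace("y,z0+h]])[0];","y,z0+h]])[0]+np.array([0,8 if n=='strip' else 0]);")
open('look.py','w').write(s)
E
python3 look.py strip .612 -.30 0 w6 .003
```

```text
t: 21.1
tcp_pos: [0.614, -0.2994, 0.1784]
eef_rot: [0.004, 1.0, -0.0, 0.0]
force: [-0.2, 0.0, -0.3]
grip_width: 0.0872
grasp_force: 0.0
strip [258. 182.] 5271 [ 0.6111 -0.2998  3.1305] IoU 0.988 axis deg [179.36611688]
go shift cm [ 0.27  0.03 17.52] turn deg [  -0.    -0.  -179.9] j6 -2.13 at [ 0.6138 -0.3002  0.1782]
go shift cm [ 0.27  0.03 17.52] turn deg [-0.   0.   0.1] j6 -2.13 at [ 0.6138 -0.3002  0.1782]
```

View pics/w6.png

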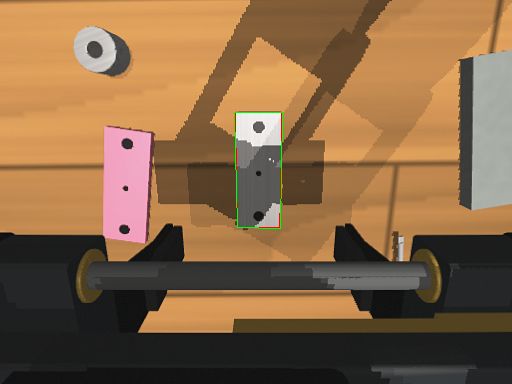

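The strip outline fits tightly, with the punch mark at (258,173). The pink decoy at (127,185) is well clear.

```bash
python3 -m pendant '[[[-1,0.25,0,5,0,0,0],[-1,0.25,0,10,0,0,0],[-1,0.25,0,14,0,0,0],[-1,0.25,0,16.5,0,0,0],[-1,0.25,0,16.9,0,0,0],[-1,0.25,0,16.9,0,0,0],[-1,0.25,0,16.9,0,0,0],[-1,0.25,0,16.9,0,0,0],[-1,0.25,0,16.9,0,0,0]]]' 
python3 -c "
from h import *
go((.6111,-.2998,.004),3.1305+np.pi/2)"
```

```text
t: 22.25
tcp_pos: [0.6125, -0.3011, 0.0113]
eef_rot: [0.005, 1.0, -0.001, 0.001]
force: [0.4, 0.6, 0.1]
grip_width: 0.0868
grasp_force: 0.0
go shift cm [0.15 0.13 0.73] turn deg [  -0.3   -0.2 -179.9] j6 -2.13 at [ 0.6125 -0.3011  0.0113]
go shift cm [0.15 0.13 0.73] turn deg [-0.1  0.2  0.1] j6 -2.13 at [ 0.6125 -0.3011  0.0113]
```

```bash
python3 -m pendant '[[[-1,0.1,0.05,0.4,0,0,0],[-1,0.1,0.05,0.6,0,0,0],[-1,0.1,0.05,0.6,0,0,0],[-1,0.1,0.05,0.6,0,0,0]]]' 
python3 -m pendant '[[[0.2,0,0,0,0,0,0],[0.2,0,0,0,0,0,0],[0.2,0,0,0,0,0,0],[0.2,0,0,0,0,0,0],[0.2,0,0,0,0,0,0],[0.2,0,0,0,0,0,0],[0.2,0,0,0,0,0,0],[0.2,0,0,0,0,0,0]]]' 40
python3 -c "
from h import *
go((.6111,-.2998,.004),3.1305+np.pi/2)"
```

```text
t: 22.65
tcp_pos: [0.61, -0.2996, 0.0027]
eef_rot: [0.005, 1.0, 0.0, -0.0]
force: [0.5, 0.0, -0.3]
grip_width: 0.0871
grasp_force: 0.0
t: 23.45
tcp_pos: [0.6103, -0.2999, 0.0031]
eef_rot: [0.005, 1.0, -0.0, 0.0]
force: [0.1, -0.6, -0.2]
grip_width: 0.0489
grasp_force: 40.0
go shift cm [-0.08  0.01 -0.09] turn deg [  -0.    -0.  -179.9] j6 -2.13 at [ 0.6103 -0.2999  0.0031]
go shift cm [-0.08  0.01 -0.09] turn deg [-0.   0.   0.1] j6 -2.13 at [ 0.6103 -0.2999  0.0031]
```

```bash
python3 -m pendant '[[[0.2,0,0,-1,0,0,0],[0.2,0,0,-4,0,0,0],[0.2,0,0,-8,0,0,0],[0.2,0,0,-13,0,0,0],[0.2,0,0,-15,0,0,0],[0.2,0,0,-15,0,0,0],[0.2,0,0,-15,0,0,0],[0.2,0,0,-15,0,0,0],[0.2,0,0,-15,0,0,0]]]'
python3 -c "
from h import *
go((.5424,.0180,.12),.1696)"
```

```text
t: 24.35
tcp_pos: [0.6086, -0.2987, 0.1496]
eef_rot: [0.005, 1.0, 0.001, -0.002]
force: [-0.3, 0.1, -5.4]
grip_width: 0.0495
grasp_force: 40.0
go shift cm [ 6.93 31.59  3.09] turn deg [-0.  -0.3 79.7] j6 -2.13 at [ 0.6086 -0.2987  0.1496]
go shift cm [ 6.93 31.59  3.09] turn deg [   0.4   -0.  -100.3] j6 -2.13 at [ 0.6086 -0.2987  0.1496]
```

```bash
python3 -m pendant '[[[0.2,6.9,31.6,0,0,0,79.7],[0.2,6.9,31.6,0,0,0,79.7],[0.2,6.9,31.6,0,0,0,79.7],[0.2,6.9,31.6,0,0,0,79.7],[0.2,6.9,31.6,0,0,0,79.7],[0.2,6.9,31.6,0,0,0,79.7],[0.2,6.9,31.6,0,0,0,79.7],[0.2,6.9,31.6,0,0,0,79.7],[0.2,6.9,31.6,0,0,0,79.7],[0.2,6.9,31.6,0,0,0,79.7],[0.2,6.9,31.6,0,0,0,79.7],[0.2,6.9,31.6,0,0,0,79.7]]]'
python3 -m pendant '[[[0.2,0,0,3,0,0,0],[0.2,0,0,6,0,0,0],[0.2,0,0,6,0,0,0],[0.2,0,0,6,0,0,0],[0.2,0,0,6,0,0,0],[0.2,0,0,6,0,0,0],[0.2,0,0,6,0,0,0]]]'
python3 - <<'E'
from h import *
x=R.from_quat(env.observe()["eef_rot"]).as_matrix()[:,0]
go(np.r_[.5424,.0180,.0485]+.0008*x,.1696)
c=cam("wrist");cv2.imwrite("pics/w7.png",c["im"])
E
```

```text
t: 25.55
tcp_pos: [0.5438, 0.0169, 0.1521]
eef_rot: [0.644, 0.765, -0.0, -0.001]
force: [0.3, -0.7, -6.2]
grip_width: 0.0493
grasp_force: 40.0
t: 26.25
tcp_pos: [0.5455, 0.0168, 0.0945]
eef_rot: [0.645, 0.765, 0.001, 0.001]
force: [0.2, 0.5, -6.5]
grip_width: 0.0491
grasp_force: 40.0
go shift cm [ 0.26 -0.3   4.6 ] turn deg [0.1 0.  0. ] j6 -0.28 at [0.5455 0.0168 0.0945]
go shift cm [ 0.26 -0.3   4.6 ] turn deg [-1.0e-01  2.0e-01 -1.8e+02] j6 -0.28 at [0.5455 0.0168 0.0945]
```

View pics/w7.png

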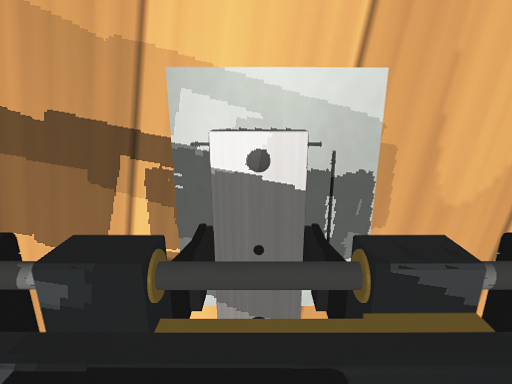

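The strip is held level along the plate's y, with the punch mark at (258,250). I'll compute the mark's offset in hand, then lower.

```bash
python3 - <<'E'
from h import *
o=env.observe(); c=cam("wrist"); g=cv2.cvtColor(c["im"],cv2.COLOR_BGR2GRAY)[240:258,245:272].astype(float)
w=np.clip(80-g,0,None); w[:, :]*=1; v,u=np.mgrid[240:258,245:272]
# dark mark only
n,l,st,ce=cv2.connectedComponentsWithStats((g<70).astype(np.uint8)); print(st.tolist(),ce+[245,240])
W=ray(c,[ce[1:]+[245,240]][0],o["tcp_pos"][2]-.0031+.010)
print(W, o["tcp_pos"], R.from_quat(o["eef_rot"]).inv().apply(W-o["tcp_pos"])*1000)
E
```

```text
[[0, 0, 27, 18, 399], [8, 5, 11, 10, 87]] [[257.91729323 248.27568922]
 [258.37931034 249.52873563]]
[[0.544701   0.01497055 0.10115482]] [0.54525626 0.01680162 0.09425482] [[-1.71505621 -0.84349492 -6.90059549]]
```

```bash
python3 -m pendant '[[[0.2,0.25,-0.3,0,0,0,0],[0.2,0.25,-0.3,1.5,0,0,0],[0.2,0.25,-0.3,3,0,0,0],[0.2,0.25,-0.3,3.5,0,0,0],[0.2,0.25,-0.3,3.5,0,0,0],[0.2,0.25,-0.3,3.5,0,0,0],[0.2,0.25,-0.3,3.5,0,0,0],[0.2,0.25,-0.3,3.5,0,0,0]]]'
python3 - <<'E'
from h import *
x=R.from_quat(env.observe()["eef_rot"]).as_matrix()[:,0]
go(np.r_[.5424,.0180,.0485]+.0008*x,.1696)
E
```

```text
t: 27.15
tcp_pos: [0.5417, 0.0188, 0.0587]
eef_rot: [0.645, 0.764, 0.0, 0.001]
force: [0.9, 0.2, -5.7]
grip_width: 0.0489
grasp_force: 40.0
go shift cm [-0.01  0.06  1.02] turn deg [0.1 0.  0. ] j6 -0.28 at [0.5417 0.0188 0.0587]
go shift cm [-0.01  0.06  1.02] turn deg [-0.0e+00  1.0e-01 -1.8e+02] j6 -0.28 at [0.5417 0.0188 0.0587]
```

```bash
python3 -m pendant '[[[0.2,0.05,0.1,0,0,0,0],[0.2,0.05,0.1,0.5,0,0,0],[0.2,0.05,0.1,0.8,0,0,0],[0.2,0.05,0.1,1.0,0,0,0],[0.2,0.05,0.1,1.0,0,0,0],[0.2,0.05,0.1,1.0,0,0,0],[0.2,0.05,0.1,1.0,0,0,0],[0.2,0.05,0.1,1.0,0,0,0]]]'
python3 - <<'E'
from h import *
x=R.from_quat(env.observe()["eef_rot"]).as_matrix()[:,0]
go(np.r_[.5424,.0180,.0485]+.0012*x,.1696)
E
```

```text
t: 27.95
tcp_pos: [0.5418, 0.0196, 0.048]
eef_rot: [0.645, 0.764, -0.0, -0.0]
force: [-1.7, 1.1, -1.6]
grip_width: 0.0495
grasp_force: 40.0
go shift cm [-0.04  0.04 -0.05] turn deg [-0. -0.  0.] j6 -0.28 at [0.5418 0.0196 0.048 ]
go shift cm [-0.04  0.04 -0.05] turn deg [   0.   -0. -180.] j6 -0.28 at [0.5418 0.0196 0.048 ]
```

```bash
python3 -m pendant '[[[-0.9,0,0,0,0,0,0],[-0.9,0,0,0,0,0,0],[-0.9,0,0,0,0,0,0],[-0.9,0,0,0,0,0,0],[-0.9,0,0,0,0,0,0],[-0.9,0,0,-1,0,0,0],[-0.9,0,0,-4,0,0,0],[-0.9,0,0,-8,0,0,0],[-0.9,0,0,-12,0,0,0],[-0.9,0,0,-12,0,0,0],[-0.9,0,0,-12,0,0,0],[-0.9,0,0,-12,0,0,0]]]'
python3 -m pendant '[[[-0.9,0,0,0,0,0,0],[-0.9,0,0,0,0,0,0]]]' >/dev/null
python3 - <<'E'
from h import *
import pickle
c=cam("wrist");q=np.load("plate.npy");pickle.dump(c,open("s1.pkl","wb"))
im=cv2.resize(c["im"],None,fx=3,fy=3,interpolation=cv2.INTER_CUBIC)
def dr(P,col):
    for u,v in (proj(c,P)+.5)*3-.5: cv2.circle(im,(int(round(u)),int(round(v))),3,col,-1)
M=lambda a,b,z:(q[0]+np.cos(q[2])*a-np.sin(q[2])*b,q[1]+np.sin(q[2])*a+np.cos(q[2])*b,z)
dr([M(0,0,.055)]+[M(a,b,.055) for a in(-.025,.025) for b in(-.065,.065)],(0,0,255))
dr([M(-.065,-.1,.02),M(-.065,.1,.02),M(.095,.1,.02),M(.095,-.1,.02),M(.06,-.04,.02),M(.06,.04,.02)],(0,255,0))
cv2.imwrite("pics/w8.png",im[180:780,380:1180])
go((.4484,.2854,.16),3.4633)
E
```

```text
t: 29.15
tcp_pos: [0.5412, 0.0196, 0.1672]
eef_rot: [0.645, 0.764, -0.0, -0.001]
force: [-0.7, -0.1, -1.3]
grip_width: 0.0826
grasp_force: 0.0
go shift cm [27.77 -4.66  0.71] turn deg [-1.000e-01  2.000e-01  1.713e+02] j6 -0.28 at [0.5412 0.0196 0.1668]
go shift cm [27.77 -4.66  0.71] turn deg [-0.1 -0.  -8.7] j6 -0.28 at [0.5412 0.0196 0.1668]
```

View pics/w8.png

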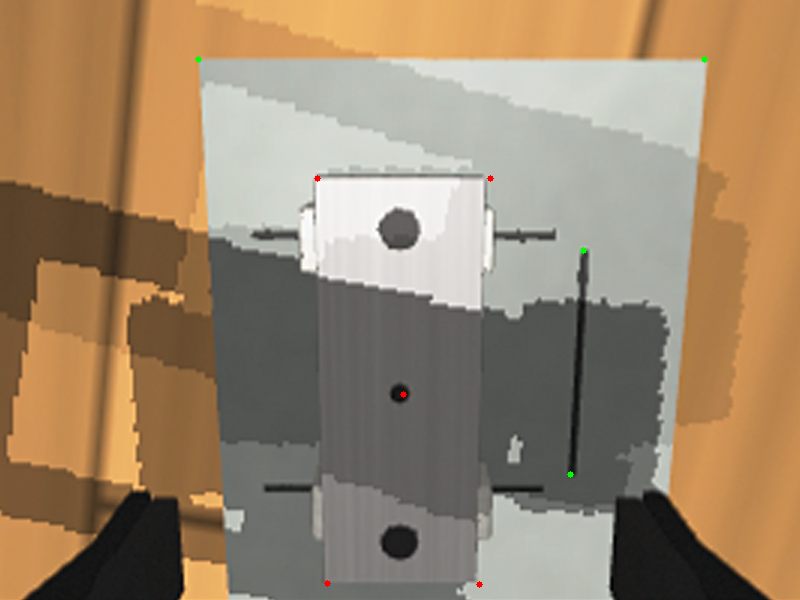

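The overlay shows the strip square across both bars, with its mark within about 1 mm of the predicted hole centre. Next is the stop block.

```bash
python3 -m pendant '[[[-1,27.8,-4.7,0.5,0,0,-8.7],[-1,27.8,-4.7,0.5,0,0,-8.7],[-1,27.8,-4.7,0.5,0,0,-8.7],[-1,27.8,-4.7,0.5,0,0,-8.7],[-1,27.8,-4.7,0.5,0,0,-8.7],[-1,27.8,-4.7,0.5,0,0,-8.7],[-1,27.8,-4.7,0.5,0,0,-8.7],[-1,27.8,-4.7,0.5,0,0,-8.7],[-1,27.8,-4.7,0.5,0,0,-8.7],[-1,27.8,-4.7,0.5,0,0,-8.7],[-1,27.8,-4.7,0.5,0,0,-8.7],[-1,27.8,-4.7,0.5,0,0,-8.7]]]'
python3 -m pendant '[[[-1,0,0,0,0,0,0],[-1,0,0,0,0,0,0]]]' >/dev/null
python3 look.py stop .4484 .2854 0 w9 .012
```

```text
t: 30.6
tcp_pos: [0.4491, 0.2848, 0.1631]
eef_rot: [0.585, 0.811, 0.0, 0.0]
force: [0.1, 0.2, -0.8]
grip_width: 0.0868
grasp_force: 0.0
stop [259. 186.] 1552 [0.4476 0.2857 0.2978] IoU 0.925 axis deg [17.0624498]
go shift cm [ 0.05 -0.1  15.11] turn deg [  0.    0.  -88.7] j6 0.1 at [0.4488 0.2855 0.1631]
go shift cm [ 0.05 -0.1  15.11] turn deg [ 0.  -0.  91.3] j6 0.1 at [0.4488 0.2855 0.1631]
```

View pics/w9.png

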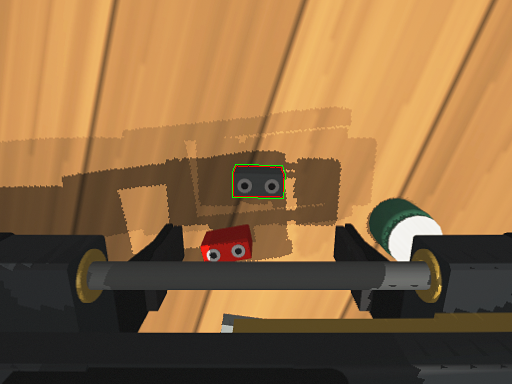

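The dark stop is at (259,182) and fits well; the red decoy at (228,245) and the tin at (400,228) are clear of the fingers.

```bash
python3 -m pendant '[[[-1,0.05,-0.1,5,0,0,1.3],[-1,0.05,-0.1,9,0,0,1.3],[-1,0.05,-0.1,12,0,0,1.3],[-1,0.05,-0.1,14,0,0,1.3],[-1,0.05,-0.1,14.9,0,0,1.3],[-1,0.05,-0.1,14.9,0,0,1.3],[-1,0.05,-0.1,14.9,0,0,1.3],[-1,0.05,-0.1,14.9,0,0,1.3]]]'
python3 -m pendant '[[[0.2,0,0,0,0,0,0],[0.2,0,0,0,0,0,0],[0.2,0,0,0,0,0,0],[0.2,0,0,0,0,0,0],[0.2,0,0,0,0,0,0],[0.2,0,0,0,0,0,0],[0.2,0,0,0,0,0,0],[0.2,0,0,0,0,0,0]]]' 40
python3 -c "
from h import *
go((.4476,.2857,.01),.2978)"
python3 -m pendant '[[[0.2,0,0,-1,0,0,0],[0.2,0,0,-4,0,0,0],[0.2,0,0,-8,0,0,0],[0.2,0,0,-13,0,0,0],[0.2,0,0,-16,0,0,0],[0.2,0,0,-16,0,0,0],[0.2,0,0,-16,0,0,0],[0.2,0,0,-16,0,0,0]]]'
python3 -c "
from h import *
go((.6016,.0282,.16),.1696+np.pi/2)"
```

```text
t: 31.65
tcp_pos: [0.4489, 0.2864, 0.0157]
eef_rot: [0.594, 0.805, 0.001, 0.001]
force: [0.0, -0.1, 0.2]
grip_width: 0.0871
grasp_force: 0.0
t: 32.45
tcp_pos: [0.4476, 0.2858, 0.014]
eef_rot: [0.594, 0.805, 0.0, 0.0]
force: [0.4, -0.1, -0.0]
grip_width: 0.0496
grasp_force: 40.0
go shift cm [-0.01 -0.01  0.4 ] turn deg [0.  0.  0.1] j6 0.12 at [0.4476 0.2858 0.014 ]
go shift cm [-0.01 -0.01  0.4 ] turn deg [  -0.     0.  -179.9] j6 0.12 at [0.4476 0.2858 0.014 ]
t: 33.25
tcp_pos: [0.446, 0.285, 0.1719]
eef_rot: [0.594, 0.804, -0.002, -0.001]
force: [-0.2, 0.5, -3.7]
grip_width: 0.05
grasp_force: 40.0
go shift cm [-29.13   7.31   1.17] turn deg [ -0.2  -0.1 -82.6] j6 0.12 at [0.446  0.285  0.1719]
go shift cm [-29.13   7.31   1.17] turn deg [-0.1  0.2 97.4] j6 0.12 at [0.446  0.285  0.1719]
```

```bash
python3 -m pendant '[[[0.2,-29.1,7.3,0,0,0,-82.6],[0.2,-29.1,7.3,0,0,0,-82.6],[0.2,-29.1,7.3,0,0,0,-82.6],[0.2,-29.1,7.3,0,0,0,-82.6],[0.2,-29.1,7.3,0,0,0,-82.6],[0.2,-29.1,7.3,0,0,0,-82.6],[0.2,-29.1,7.3,0,0,0,-82.6],[0.2,-29.1,7.3,0,0,0,-82.6],[0.2,-29.1,7.3,0,0,0,-82.6],[0.2,-29.1,7.3,0,0,0,-82.6],[0.2,-29.1,7.3,0,0,0,-82.6],[0.2,-29.1,7.3,0,0,0,-82.6]]]'
python3 -m pendant '[[[0.2,0,0,3,0,0,0],[0.2,0,0,6,0,0,0],[0.2,0,0,6,0,0,0],[0.2,0,0,6,0,0,0],[0.2,0,0,6,0,0,0],[0.2,0,0,6,0,0,0],[0.2,0,0,6,0,0,0]]]'
python3 -c "
from h import *
go((.6016,.0282,.0345),.1696+np.pi/2)"
```

```text
t: 34.45
tcp_pos: [0.6019, 0.0293, 0.172]
eef_rot: [-0.083, 0.997, 0.0, -0.002]
force: [-0.1, 0.1, -3.2]
grip_width: 0.0498
grasp_force: 40.0
t: 35.15
tcp_pos: [0.604, 0.0291, 0.1157]
eef_rot: [-0.085, 0.996, -0.0, 0.001]
force: [-0.0, 0.9, -2.9]
grip_width: 0.0495
grasp_force: 40.0
go shift cm [ 0.28 -0.04  8.12] turn deg [-0.   0.1 -0. ] j6 -1.82 at [0.604  0.0291 0.1157]
go shift cm [ 0.28 -0.04  8.12] turn deg [2.0e-01 1.0e-01 1.8e+02] j6 -1.82 at [0.604  0.0291 0.1157]
```

```bash
python3 -m pendant '[[[0.2,0.2,0,0,0,0,0],[0.2,0.2,0,3,0,0,0],[0.2,0.2,0,5.5,0,0,0],[0.2,0.2,0,7,0,0,0],[0.2,0.2,0,7,0,0,0],[0.2,0.2,0,7,0,0,0],[0.2,0.2,0,7,0,0,0],[0.2,0.2,0,7,0,0,0],[0.2,0.2,0,7,0,0,0]]]'
python3 -c "
from h import *
go((.6016,.0282,.0345),.1696+np.pi/2)"
```

```text
t: 36.05
tcp_pos: [0.6019, 0.0287, 0.0452]
eef_rot: [-0.085, 0.996, -0.0, 0.001]
force: [-0.1, -0.4, -2.8]
grip_width: 0.0496
grasp_force: 40.0
go shift cm [ 0.04 -0.05  1.07] turn deg [-0.   0.1  0. ] j6 -1.82 at [0.6019 0.0287 0.0452]
go shift cm [ 0.04 -0.05  1.07] turn deg [  -0.2   -0.  -180. ] j6 -1.82 at [0.6019 0.0287 0.0452]
```

```bash
python3 -m pendant '[[[0.2,0,-0.05,0.5,0,0,0],[0.2,0,-0.05,0.8,0,0,0],[0.2,0,-0.05,1,0,0,0],[0.2,0,-0.05,1,0,0,0],[0.2,0,-0.05,1,0,0,0],[0.2,0,-0.05,1,0,0,0]]]'
python3 -m pendant '[[[-0.8,0,0,0,0,0,0],[-0.8,0,0,0,0,0,0],[-0.8,0,0,0,0,0,0],[-0.8,0,0,0,0,0,0],[-0.8,0,0,0,0,0,0],[-0.8,0,0,-2,0,0,0],[-0.8,0,0,-6,0,0,0],[-0.8,0,0,-11,0,0,0],[-0.8,0,0,-14,0,0,0],[-0.8,0,0,-14,0,0,0],[-0.8,0,0,-14,0,0,0],[-0.8,0,0,-14,0,0,0]]]'
python3 - <<'E'
from h import *
c=cam("wrist");q=np.load("plate.npy")
im=cv2.resize(c["im"],None,fx=3,fy=3,interpolation=cv2.INTER_CUBIC)
def dr(P,col):
    for u,v in (proj(c,P)+.5)*3-.5: cv2.circle(im,(int(round(u)),int(round(v))),3,col,-1)
M=lambda a,b,z:(q[0]+np.cos(q[2])*a-np.sin(q[2])*b,q[1]+np.sin(q[2])*a+np.cos(q[2])*b,z)
dr([M(0,0,.055)]+[M(a,b,.055) for a in(-.025,.025) for b in(-.065,.065)]+[M(a,b,.06) for a in(.048,.072) for b in(-.025,.025)],(0,0,255))
cv2.imwrite("pics/w10.png",im[180:780,380:1180])
go((.49,-.4488,.16),np.pi/2)
E
```

```text
t: 36.65
tcp_pos: [0.6009, 0.0283, 0.0341]
eef_rot: [-0.085, 0.996, 0.0, -0.0]
force: [-3.3, 0.0, 0.9]
grip_width: 0.0498
grasp_force: 40.0
t: 37.85
tcp_pos: [0.6001, 0.0284, 0.1724]
eef_rot: [-0.085, 0.996, 0.0, -0.001]
force: [-1.0, -0.6, -0.2]
grip_width: 0.0783
grasp_force: 0.0
go shift cm [ 18.89 -45.18   1.22] turn deg [ 0.  -0.2  9.7] j6 -1.82 at [0.5999 0.0284 0.172 ]
go shift cm [ 18.89 -45.18   1.22] turn deg [   0.3    0.  -170.3] j6 -1.82 at [0.5999 0.0284 0.172 ]
```

View pics/w10.png

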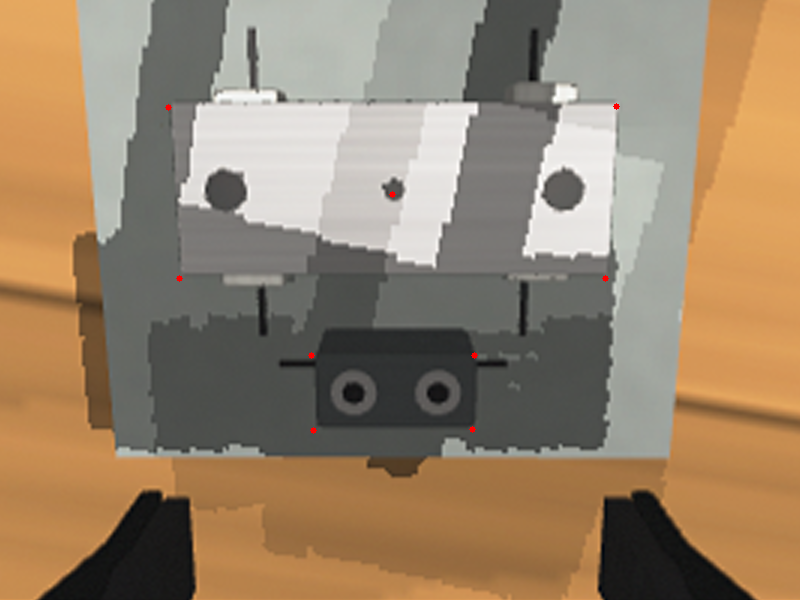

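The stop sits on its line within about 1 mm, with the line showing evenly at both ends. The mark lies about 1 mm toward the robot from nominal. Next is the bush.

```bash
python3 -m pendant '[[[-1,18.9,-45.2,1,0,0,9.7],[-1,18.9,-45.2,1,0,0,9.7],[-1,18.9,-45.2,1,0,0,9.7],[-1,18.9,-45.2,1,0,0,9.7],[-1,18.9,-45.2,1,0,0,9.7],[-1,18.9,-45.2,1,0,0,9.7],[-1,18.9,-45.2,1,0,0,9.7],[-1,18.9,-45.2,1,0,0,9.7],[-1,18.9,-45.2,1,0,0,9.7],[-1,18.9,-45.2,1,0,0,9.7],[-1,18.9,-45.2,1,0,0,9.7],[-1,18.9,-45.2,1,0,0,9.7]]]'
python3 -m pendant '[[[-1,18.9,-45.2,1,0,0,9.7],[-1,0,0,0,0,0,0]]]' >/dev/null; python3 -c "
from h import *
go((.49,-.4488,.16),np.pi/2)"
```

```text
t: 39.1
tcp_pos: [0.4899, -0.4491, 0.1617]
eef_rot: [0.001, 1.0, 0.002, -0.001]
force: [-0.5, 0.6, -0.4]
grip_width: 0.087
grasp_force: 0.0
go shift cm [-0.73  1.15  0.11] turn deg [-0.1 -0.3 -1.1] j6 -2.43 at [ 0.4825 -0.4601  0.1611]
go shift cm [-0.73  1.15  0.11] turn deg [ -0.4   0.2 178.9] j6 -2.43 at [ 0.4825 -0.4601  0.1611]
```

I mistyped one row there; it only shifted the hover slightly and did no harm. Letting it settle and looking.

```bash
python3 -m pendant '[[[-1,0,0,0,0,0,0],[-1,0,0,0,0,0,0],[-1,0,0,0,0,0,0],[-1,0,0,0,0,0,0]]]' ; python3 look.py bush .49 -.4488 0 w11 .012
```

```text
t: 39.7
tcp_pos: [0.4918, -0.4484, 0.1641]
eef_rot: [-0.001, 1.0, -0.0, -0.0]
force: [-0.4, 0.3, 0.5]
grip_width: 0.0869
grasp_force: 0.0
bush [257. 193.] 1398 [ 0.4886 -0.4487] IoU 0.944 axis deg []
go shift cm [ 0.31 -0.   15.22] turn deg [-0.  0.  0.] j6 -2.43 at [ 0.4917 -0.4486  0.1642]
go shift cm [ 0.31 -0.   15.22] turn deg [  -0.   -0. -180.] j6 -2.43 at [ 0.4917 -0.4486  0.1642]
```

View pics/w11.png

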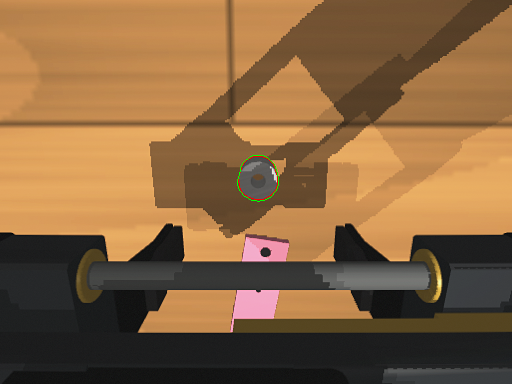

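The bush is at (258,178), centred between the fingers and fitted well. Grasping it.

```bash
python3 -m pendant '[[[-1,0.3,0,5,0,0,0],[-1,0.3,0,9,0,0,0],[-1,0.3,0,12,0,0,0],[-1,0.3,0,14,0,0,0],[-1,0.3,0,15.2,0,0,0],[-1,0.3,0,15.2,0,0,0],[-1,0.3,0,15.2,0,0,0],[-1,0.3,0,15.2,0,0,0]]]'
python3 -m pendant '[[[0.4,0,0,0,0,0,0],[0.4,0,0,0,0,0,0],[0.4,0,0,0,0,0,0],[0.4,0,0,0,0,0,0],[0.4,0,0,0,0,0,0],[0.4,0,0,0,0,0,0],[0.4,0,0,0,0,0,0],[0.4,0,0,0,0,0,0],[0.4,0,0,0,0,0,0]]]' 35
python3 -m pendant '[[[0.4,0,0,-1,0,0,0],[0.4,0,0,-4,0,0,0],[0.4,0,0,-8,0,0,0],[0.4,0,0,-13,0,0,0],[0.4,0,0,-16,0,0,0],[0.4,0,0,-16,0,0,0],[0.4,0,0,-16,0,0,0],[0.4,0,0,-16,0,0,0]]]'
python3 -c "
from h import *
go((.5414,.0178,.17),.1696+np.pi/2)"
```

```text
t: 40.55
tcp_pos: [0.4893, -0.4503, 0.0141]
eef_rot: [-0.0, 1.0, -0.001, 0.001]
force: [0.8, -0.8, -0.9]
grip_width: 0.0868
grasp_force: 0.0
t: 41.45
tcp_pos: [0.4882, -0.4491, 0.012]
eef_rot: [-0.0, 1.0, 0.0, -0.0]
force: [-0.5, -0.1, 0.3]
grip_width: 0.0387
grasp_force: 35.0
t: 42.25
tcp_pos: [0.487, -0.4477, 0.1691]
eef_rot: [-0.0, 1.0, 0.002, -0.002]
force: [-0.4, 0.2, -2.6]
grip_width: 0.0385
grasp_force: 35.0
go shift cm [-5.46 46.55  0.06] turn deg [ 0.2 -0.2 -9.7] j6 -2.43 at [ 0.487  -0.4477  0.1691]
go shift cm [-5.46 46.55  0.06] turn deg [ -0.2  -0.3 170.3] j6 -2.43 at [ 0.487  -0.4477  0.1691]
```

```bash
python3 -m pendant '[[[0.4,-5.5,46.5,0,0,0,-9.7],[0.4,-5.5,46.5,0,0,0,-9.7],[0.4,-5.5,46.5,0,0,0,-9.7],[0.4,-5.5,46.5,0,0,0,-9.7],[0.4,-5.5,46.5,0,0,0,-9.7],[0.4,-5.5,46.5,0,0,0,-9.7],[0.4,-5.5,46.5,0,0,0,-9.7],[0.4,-5.5,46.5,0,0,0,-9.7],[0.4,-5.5,46.5,0,0,0,-9.7],[0.4,-5.5,46.5,0,0,0,-9.7],[0.4,-5.5,46.5,0,0,0,-9.7],[0.4,-5.5,46.5,0,0,0,-9.7]]]'
python3 -m pendant '[[[0.4,0,0,3,0,0,0],[0.4,0,0,6,0,0,0],[0.4,0,0,7,0,0,0],[0.4,0,0,7,0,0,0],[0.4,0,0,7,0,0,0],[0.4,0,0,7,0,0,0],[0.4,0,0,7,0,0,0],[0.4,0,0,7,0,0,0]]]'
python3 -c "
from h import *
go((.5414,.0178,.0672),.1696+np.pi/2)"
```

```text
t: 43.45
tcp_pos: [0.5417, 0.0161, 0.1699]
eef_rot: [-0.085, 0.996, 0.0, -0.002]
force: [-0.3, -1.2, -3.4]
grip_width: 0.0385
grasp_force: 35.0
t: 44.25
tcp_pos: [0.5437, 0.0158, 0.1031]
eef_rot: [-0.085, 0.996, -0.0, 0.001]
force: [-1.6, -1.0, -3.3]
grip_width: 0.0385
grasp_force: 35.0
go shift cm [0.2  0.23 3.59] turn deg [-0.   0.1  0. ] j6 -1.86 at [0.5437 0.0158 0.1031]
go shift cm [0.2  0.23 3.59] turn deg [-2.0e-01 -1.0e-01 -1.8e+02] j6 -1.86 at [0.5437 0.0158 0.1031]
```

```bash
python3 -m pendant '[[[0.4,0.15,0.2,0,0,0,0],[0.4,0.15,0.2,1.5,0,0,0],[0.4,0.15,0.2,2.4,0,0,0],[0.4,0.15,0.2,2.9,0,0,0],[0.4,0.15,0.2,2.9,0,0,0],[0.4,0.15,0.2,2.9,0,0,0],[0.4,0.15,0.2,2.9,0,0,0],[0.4,0.15,0.2,2.9,0,0,0],[0.4,0.15,0.2,2.9,0,0,0],[0.4,0.15,0.2,2.9,0,0,0]]]'
python3 -c "
from h import *
go((.5414,.0178,.0672),.1696+np.pi/2)"
```

```text
t: 45.25
tcp_pos: [0.5414, 0.0176, 0.0733]
eef_rot: [-0.085, 0.996, -0.0, 0.0]
force: [0.0, -0.6, -3.0]
grip_width: 0.0387
grasp_force: 35.0
go shift cm [-0.01  0.02  0.61] turn deg [-0.  0.  0.] j6 -1.85 at [0.5414 0.0176 0.0733]
go shift cm [-0.01  0.02  0.61] turn deg [  -0.   -0. -180.] j6 -1.85 at [0.5414 0.0176 0.0733]
```

```bash
python3 -m pendant '[[[0.4,-0.05,0,0.3,0,0,0],[0.4,-0.05,0,0.5,0,0,0],[0.4,-0.05,0,0.6,0,0,0],[0.4,-0.05,0,0.6,0,0,0],[0.4,-0.05,0,0.6,0,0,0],[0.4,-0.05,0,0.6,0,0,0]]]'
python3 -m pendant '[[[-0.8,0,0,0,0,0,0],[-0.8,0,0,0,0,0,0],[-0.8,0,0,0,0,0,0],[-0.8,0,0,0,0,0,0],[-0.8,0,0,0,0,0,0],[-0.8,0,0,0,0,0,0],[-0.8,0,0,-2,0,0,0],[-0.8,0,0,-6,0,0,0],[-0.8,0,0,-11,0,0,0],[-0.8,0,0,-13,0,0,0],[-0.8,0,0,-13,0,0,0],[-0.8,0,0,-13,0,0,0]]]'
python3 - <<'E'
from h import *
c=cam("wrist");q=np.load("plate.npy")
im=cv2.resize(c["im"],None,fx=3,fy=3,interpolation=cv2.INTER_CUBIC)
def dr(P,col):
    for u,v in (proj(c,P)+.5)*3-.5: cv2.circle(im,(int(round(u)),int(round(v))),3,col,-1)
M=lambda a,b,z:(q[0]+np.cos(q[2])*a-np.sin(q[2])*b,q[1]+np.sin(q[2])*a+np.cos(q[2])*b,z)
dr([M(a,b,.055) for a in(-.026,.024) for b in(-.065,.065)]+[M(a,b,.06) for a in(.048,.072) for b in(-.025,.025)]+[M(-.001+.02*np.cos(t),.02*np.sin(t),.09) for t in np.linspace(0,6,13)],(0,0,255))
cv2.imwrite("pics/w12.png",im[180:780,380:1180])
E
```

```text
t: 45.85
tcp_pos: [0.5416, 0.0177, 0.067]
eef_rot: [-0.085, 0.996, 0.0, -0.0]
force: [0.3, 0.0, -3.1]
grip_width: 0.0384
grasp_force: 35.0
t: 47.05
tcp_pos: [0.5416, 0.0177, 0.1969]
eef_rot: [-0.085, 0.996, -0.0, 0.0]
force: [-0.8, 0.4, -0.4]
grip_width: 0.0784
grasp_force: 0.0
```

View pics/w12.png

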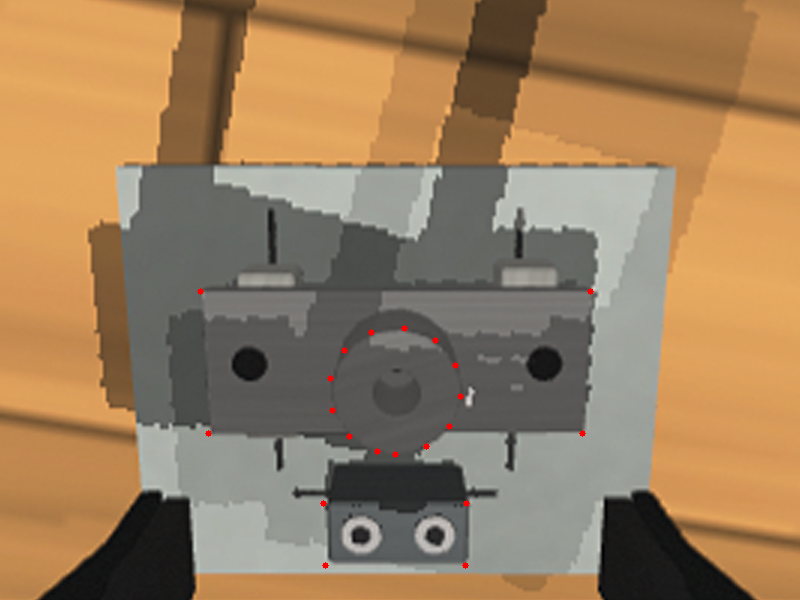

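The bush stands on the strip with its top at (396,392), midway between the end spots, and everything matches the planned outlines. The gripper is clear, so I'm handing in.

```bash
python3 -c "
from station import env
print(env.finish_job())"
```

```text
the job is handed in; nothing more can be done
None
```

I set up both bars, the strip, the stop block and the bush in the order asked and handed the job in at about 47 s; in the last wrist view everything was within about 1–1.5 mm of its mark, and the tin, mug and screwdriver were not touched.

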